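# Load the chip shaker and lock the tray down

### The arm

A 6-joint arm with a two-finger parallel gripper is mounted at the origin on the work surface. World frame = base frame: x ahead of the robot, y to its left, z up, the work surface at z = 0. Lengths are in m, angles in rad, forces in N, time in s.
With the tool pointing down it reaches from about 0.2 to 0.875 m from the base axis. Payload 3.4 kg.
Tool frame: the origin (TCP) lies between the finger pads; the fingertips stand 25 mm ahead of it and the grasp point (between the pads) lies 6 mm ahead of it (r.nose_length is the z of the fingertips in the tool frame, in m); z points along the fingers, y is the line along which they close (so a half turn about z gives the same grasp; the last joint's range is limited). The gripper opens to 94 mm and grips with 3 to 60 N. Pads are 16 mm wide; open, the fingers measure 119 mm over their backs; the gripper's body (75 mm by 177 mm) begins 78 mm behind the grasp point.
Start: joints at [1.196, 0.276, 1.505, -0, 1.361, -0.121], TCP at [0.144, 0.557, 0.23] pointing down, gripper open.
Joint ranges: [-2.89, 2.89], [-0.75, 2.08], [0.22, 2.7], [-1.18, 4.32], [0.11, 2.71], [-2.7, 2.7]. Speed limits (rad/s): [2.57, 2.57, 3.14, 3.14, 3.14, 3.14].

### API

Orientations are given as a unit quaternion [w, x, y, z].
In Python, from plant import r, gripper_to, inverse_kinematics, vision, models, telemetry gives the robot as it stands. Calls block until the motion is done:
- r.move_to(position, orientation): joint-space move of the TCP to a pose.
- r.move_l(position, rot=None, vel=0.15, guard=None): straight line of the TCP; rot=None keeps the orientation; vel is the mean speed in m/s. With guard (N) it stops when the force on the tool has changed by that much, and returns True; else False.
- r.movej(angles): joint-space move.
- gripper_to(opening, f_grip=None): finger opening in m; f_grip is the grip in N (None keeps the last); returns when the fingers have stopped.
- r.hold(seconds).
- inverse_kinematics(position, orientation): joint angles nearest the present ones, or None.
- vision.snapshot(name): name is "scene" or "top" or "wrist"; returns the picture (384x512x3 uint8, red, green, blue); there is no depth.
- vision.get_calibration(name): a dict with "fx", "fy", "cx", "cy" (pixels), "position" and "orientation" of the camera in the world. Camera axes: x right, y down, z forward; pixel columns grow to the right and rows downward; lengths in m; the calibration is good to about 2 mm. A picture is of the moment at which its call begins: read the wrist's pose just before it. get_calibration takes no time and is no camera call; for the wrist camera it gives the pose at the moment of the call.
A pose or a line that the arm cannot do raises r.PlanningError and nothing moves.
- r.sign_off(): hands the job in; it is judged then, once.
Trained networks look in the newest picture that a camera, given by its name, has taken for a name from the list of things; names that differ only in an ending like _2 or _b are one class to them, and where a whole thing is asked for, a point or a joint stands for the part that bears it (a point fixed in the world has none). Each returns a list of dicts, best first, with "score" (0 to 1); they miss things now and then, are a little off and sometimes report something else, mostly with a low value. They report only what shows in the picture. A call takes as long as a camera call. They do not tell look-alikes from the thing itself.
- models.boxes_of(thing, camera): "at" ([x, y, z] in m, in world coordinates, good to about 4 mm: the middle of the surface that is visible of it).
- models.regions_of(thing, camera): "pixels" (384x512 bool, what is visible of it).
- models.mark_of(thing, camera): "at" ([x, y, z] in m, in world coordinates, good to about 4 mm: a listed point, or the origin of a listed thing).
Readings, each from a call of its own:
- telemetry.current_t(): time.
- telemetry.current_joints(): joint angles.
- telemetry.current_dq(): joint speeds.
- telemetry.current_joint_efforts(): joint torques, N m.
- telemetry.current_ee_pos(): TCP position.
- telemetry.current_tool_rot(): TCP orientation.
- telemetry.current_wrist_force(): force on the tool from outside, world axes, zero at the start.
- telemetry.current_torque(): the same for the moment, N m.
- telemetry.current_opening(): finger opening in m.
- telemetry.current_finger_force(): force on a finger pad.
Only numpy, scipy, OpenCV 4.12 (cv2) and the standard library are available. Lean on these libraries where they do the work, as an engineer would, in place of code of your own. Each camera call takes 0.05 s, during which the arm holds its last target. There are 200 camera calls.

### The job

Load the chip shaker: first turn its T-handle lock until the bar is in line with the slot in the tray's lug, then carry the open tray of loose sleeves over by its handle, level and without losing one, and set it down (do not let it drop) flat between the guides with the T-bar up through the slot. Then turn the T-bar crosswise over the lug to lock the tray down, and let go; leave the V-block, dial gauge, spanner and plug gauge as they stand.

Things in the scene. Friction and masses are not known exactly. Their poses are not given: they have to be found in the camera images.
- shaker: Fixed vibrating table: cream base, rubber mounts, flat steel deck (x -110 to +170, y +-80 mm), top 70 mm above the bench. Origin on the bench under nest; x along the deck to the lock end. Yaw within 0.4 rad of 0; stands left or right. Guides 10 mm high at x = +-62 on both long sides and end stops at the -x end leave the tray 3 mm each way; their flared lips (to 19 mm high) catch 7 mm more.
- nest (a point): Middle of the tray's place, on the deck's top (70 mm above the bench); axes as shaker. When the tray is seated, its origin is here and its x axis points the same way.
- t_bar (a point): Middle of the lock's T-bar, on its upright turning axis, 33 mm above the deck, 124 mm from nest along the shaker's +x. Dark steel bar 60 mm long (this point's x axis), 14 mm thick, 18 to 40 mm above the deck, then a 9 mm thick crown to 46 mm; on a 12 mm shaft from a pedestal 80 mm wide, 11 mm high (shaker x 98 to 150). Grip it from above across its thickness, some 38 mm above the deck.
- lock (a joint): Turn of the T-bar about the vertical, rad, anticlockwise from above: 0 or +-pi = bar along the shaker's y axis, in line with the tray's slot (open); +-pi/2 = along the shaker's x axis, crosswise (locked). Starts between 0.5 and 2.6. No click and no stop near either; light friction (0.08 N m) holds it where it is left.
- tray: Open shallow sheet-steel tray, 180 (x) x 120 (y) mm, walls 3 mm thick, 15 mm high, floor 3 mm thick with drain holes. Origin at the centre of its underside. With its sleeves 0.65 to 0.85 kg. A flat lug at rim height (12 to 15 mm up), 100 mm wide, reaches from the +x end to x = 157 mm and has an oblong slot. Starts on the bench on the side away from the shaker, yaw within 0.6 rad of 0.
- tray_grip (a point): Middle of the tray's fixed handle: a black rectangular bar along the tray's y axis, 16 mm thick (x), 24 mm tall, clear length 114 mm, this point 95 mm above the tray's underside, over its middle. Two steel straps at y = +-58 mm carry it.
- tray_slot (a point): Middle of the lug's slot, at the lug's top (15 mm above the underside), x = 124 mm from the tray's origin. The slot goes right through and measures 26 mm (tray x) by 70 mm (tray y). The T-bar passes it only when turned to within about 0.2 rad of the tray's y axis.
- sleeve0: Turned aluminium sleeve, 36 mm diameter, 70 mm long, about 0.11 kg, one of three lying loose in the tray, free to roll; origin at its middle, x along its axis.
- sleeve1: Turned aluminium sleeve, 36 mm diameter, 70 mm long, about 0.11 kg, one of three lying loose in the tray, free to roll; origin at its middle, x along its axis.
- sleeve2: Turned aluminium sleeve, 36 mm diameter, 70 mm long, about 0.11 kg, one of three lying loose in the tray, free to roll; origin at its middle, x along its axis.
- v_block: Bystander: dark steel V-block, 75 x 50 x 44 mm, on the bench between shaker and tray; origin at the centre of its underside.
- dial_gauge: Bystander: dial indicator on a post with a magnetic base 75 x 60 mm, 135 mm tall, at the back of the work; origin at the centre of its underside.
- spanner: Bystander: steel spanner 170 mm long lying at the back left; origin at the middle of its underside.
- plug_gauge: Bystander: steel plug gauge 133 mm long, 36 mm diameter, lying at the back right; origin on the bench under its middle, x along it.
There are look-alikes about, which are no part of the job. Leave any purple look-alike of the sleeve1 alone.

How it is judged:
On the way, in this order (a step that is already met when the one before it is completed fails the run):
1. T-bar turned in line with the slot's direction (within 0.2 rad of the shaker's y axis) (angle between the x axis of t_bar and the y axis of shaker, either way round below 0.2 rad), for 0.2 s.
2. tray down flat in its place, T-bar up through the slot and still in line with it (x of tray in the frame of nest between -0.006 and 0.006 m and y of tray in the frame of nest between -0.006 and 0.006 m and z of tray in the frame of nest below 0.003 m and angle between the x axis of tray and the x axis of shaker, either way round below 0.06 rad and angle between tray's own z axis and vertical below 0.03 rad and x of tray_slot in the frame of nest above 0.1 m and angle between the x axis of t_bar and the y axis of shaker, either way round below 0.3 rad), for 0.2 s.
At the end, for the whole second after the job is handed in: Tray flat on the deck between the guides (within 6 mm each way, under 3 mm high, 0.06 rad square, lug at the lock end), T-bar crosswise over the lug (within 0.32 rad of the shaker's x axis), all three sleeves in the tray, all at rest (x of tray in the frame of nest between -0.006 and 0.006 m and y of tray in the frame of nest between -0.006 and 0.006 m and z of tray in the frame of nest below 0.003 m and angle between the x axis of tray and the x axis of shaker, either way round below 0.06 rad and angle between tray's own z axis and vertical below 0.03 rad and x of tray_slot in the frame of nest above 0.1 m and x of sleeve0 in the frame of tray between -0.088 and 0.088 m and y of sleeve0 in the frame of tray between -0.058 and 0.058 m and z of each of sleeve0, sleeve1, sleeve2 in the frame of tray below 0.045 m and x of sleeve1 in the frame of tray between -0.088 and 0.088 m and y of sleeve1 in the frame of tray between -0.058 and 0.058 m and x of sleeve2 in the frame of tray between -0.088 and 0.088 m and y of sleeve2 in the frame of tray between -0.058 and 0.058 m and angle between the x axis of t_bar and the y axis of shaker, either way round above 1.25 rad and linear speed of tray below 0.03 m/s and linear speed of each of sleeve0, sleeve1, sleeve2 below 0.06 m/s); the robot touches nothing.
It fails at once if tray tilted more than 15 degrees (angle between tray's own z axis and vertical above 0.26 rad).
It fails at once if a sleeve leaves the tray (distance between any of sleeve0, sleeve1, sleeve2 and tray above 0.125 m).
It fails at once if the tray is let fall (moves faster than 0.35 m/s with no finger on it) (linear speed of tray above 0.35 m/s and contact force between the fingers and tray below 0.05 N).
It fails at once if a bystander is pushed more than 20 mm or tipped (distance of any of v_block, dial_gauge, spanner, plug_gauge from where it was at the start of the episode above 0.02 m or angle between dial_gauge's own z axis and vertical above 0.3 rad).
It also fails if it takes over 70 s, if anything falls off the work surface, if the arm or the gripper's body presses on something with over 40 N, if the wrist force passes 120 N, or if a joint passes its speed limit or range.

## Working session

There is one attempt and no reset: what is moved stays moved. The work goes in short steps, each a Python script; the robot and the scene stay as the last script left them, time stands still between calls to the robot, and variables do not carry over. Pictures are saved under pics/ and viewed, at most 10 in all, crops included, and the job is handed in when it is done.

```bash
mkdir -p pics; ls
cat > h.py <<'E'
import numpy as np, cv2
from scipy.spatial.transform import Rotation as R
from plant import r, gripper_to, inverse_kinematics, vision, models, telemetry
def snap(n,f=None):
    im=vision.snapshot(n)
    if f: cv2.imwrite('pics/'+f,cv2.cvtColor(im,cv2.COLOR_RGB2BGR))
    return im
E
python3 - <<'E'
from h import *
for c in ("scene","top"):
    snap(c,c+'0.png'); k=vision.get_calibration(c); print(c,np.round(k['position'],3))
    for t in ("nest","shaker","t_bar","tray","tray_grip","tray_slot","sleeve0","sleeve1","v_block","dial_gauge"):
        print(t,[(np.round(d['at'],3).tolist(),round(d['score'],2)) for d in models.mark_of(t,c)[:4]])
print(telemetry.current_tool_rot(),telemetry.current_t())
E
cd pics; python3 -c "
import cv2,numpy as np
a=cv2.imread('scene0.png');b=cv2.imread('top0.png')
cv2.imwrite('s2.png',cv2.resize(a,(800,600)));cv2.imwrite('t2.png',cv2.resize(b,(800,600)))"
```

```text
pics
scene [ 0.79  -0.431  0.789]
nest [([0.452, 0.234, 0.07], 0.63), ([0.472, -0.228, 0.098], 0.61), ([0.515, -0.25, 0.026], 0.28)]
shaker [([0.45, 0.232, -0.001], 0.86), ([0.461, -0.238, 0.018], 0.33)]
t_bar [([0.578, 0.222, 0.102], 0.53), ([0.515, -0.25, 0.022], 0.5), ([0.46, -0.242, 0.021], 0.18)]
tray [([0.472, -0.229, 0.002], 0.57), ([0.452, 0.233, 0.072], 0.43)]
tray_grip [([0.47, -0.228, 0.098], 0.61)]
tray_slot [([0.586, -0.273, 0.016], 0.89)]
sleeve0 [([0.278, -0.296, 0.02], 0.86), ([0.465, -0.242, 0.02], 0.77), ([0.516, -0.253, 0.022], 0.61), ([0.419, -0.204, 0.023], 0.57)]
sleeve1 [([0.278, -0.296, 0.02], 0.86), ([0.465, -0.242, 0.02], 0.77), ([0.516, -0.253, 0.022], 0.61), ([0.419, -0.204, 0.023], 0.57)]
v_block [([0.502, -0.013, -0.001], 0.93)]
dial_gauge [([0.79, 0.025, 0.001], 0.81)]
top [ 0.435 -0.078  1.258]
nest [([0.448, 0.23, 0.072], 0.68)]
shaker [([0.454, 0.231, -0.003], 0.86)]
t_bar [([0.573, 0.223, 0.103], 0.43)]
tray [([0.47, -0.224, 0.001], 0.94)]
tray_grip [([0.468, -0.228, 0.094], 0.87)]
tray_slot [([0.588, -0.27, 0.014], 0.61)]
sleeve0 [([0.358, -0.4, 0.018], 0.83), ([0.518, -0.25, 0.022], 0.78), ([0.49, -0.392, 0.018], 0.75), ([0.275, -0.298, 0.022], 0.75)]
sleeve1 [([0.358, -0.4, 0.018], 0.83), ([0.518, -0.25, 0.022], 0.78), ([0.49, -0.392, 0.018], 0.75), ([0.275, -0.298, 0.022], 0.75)]
v_block [([0.501, -0.019, -0.004], 0.92)]
dial_gauge [([0.784, 0.023, -0.002], 0.65), ([0.587, -0.269, 0.013], 0.49)]
[2.77581055e-05 1.26568352e-01 9.91957887e-01 3.13079773e-05] 1.1
```

View pics/s2.png

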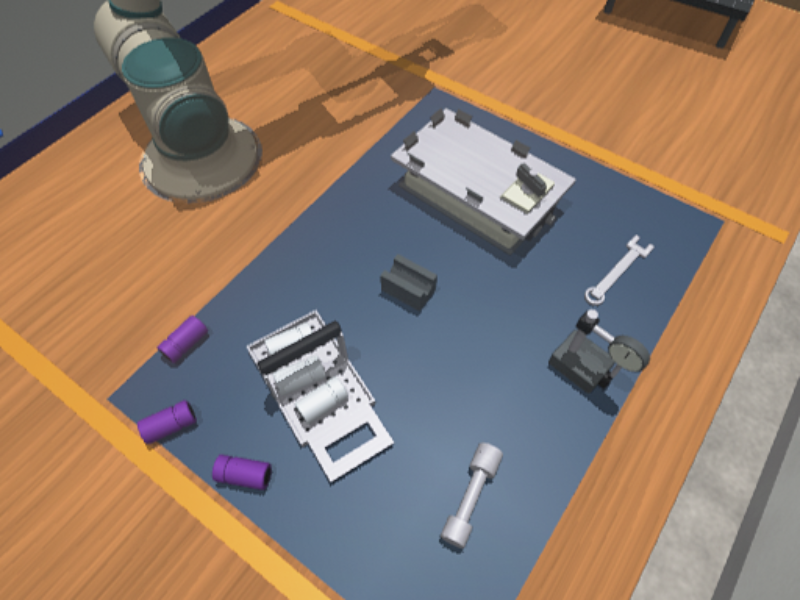

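View pics/t2.png

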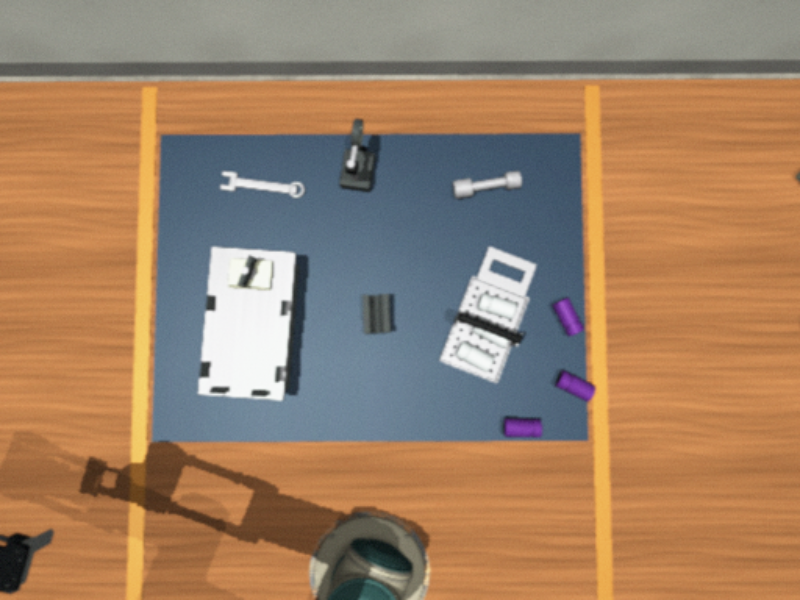

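The pictures show the shaker on the left at yaw about -0.08, with the T-bar at scene (530,178) and top (250,271). The tray is on the right at yaw about -0.36 and holds three silver sleeves. The purple look-alikes are outside the tray. Next I'll take closer views with the wrist camera.

```bash
cat >> h.py <<'E'
def q(a): return [0,float(np.cos(a/2)),float(np.sin(a/2)),0]
def proj(P,k,):
    Rm=R.from_quat(np.roll(k['orientation'],-1)).as_matrix()
    c=(np.atleast_2d(P)-k['position'])@Rm
    return np.c_[k['fx']*c[:,0]/c[:,2]+k['cx'],k['fy']*c[:,1]/c[:,2]+k['cy']]
def back(px,k,z):
    px=np.atleast_2d(px).astype(float); Rm=R.from_quat(np.roll(k['orientation'],-1)).as_matrix()
    d=np.c_[(px[:,0]-k['cx'])/k['fx'],(px[:,1]-k['cy'])/k['fy'],np.ones(len(px))]@Rm.T
    p=np.array(k['position']); return p+d*((z-p[2])/d[:,2])[:,None]
def marks(c,*ts):
    for t in ts: print(c,t,[(np.round(d['at'],4).tolist(),round(d['score'],2)) for d in models.mark_of(t,c)[:3]])
E
python3 - <<'E'
from h import *
def look(x,y,z,a,f):
    r.move_to([x,y,z],q(a)); r.hold(.3)
    k=vision.get_calibration('wrist'); snap('wrist',f+'.png')
    np.save('pics/'+f+'.npy',k,allow_pickle=True)
    print(np.round(k['position'],3),np.round(R.from_quat(np.roll(k['orientation'],-1)).as_matrix()[:,2],2),k['fx'], np.round(telemetry.current_joints(),2))
look(0.50,0.225,0.42,1.9,'wA'); marks('wrist','nest','t_bar','shaker')
for d in models.regions_of('t_bar','wrist')[:2]: print('reg',d['score'],d['pixels'].sum(),cv2.minAreaRect(np.argwhere(d['pixels'])[:,::-1].astype(np.float32)))
look(0.50,-0.24,0.42,1.21,'wB'); marks('wrist','tray','tray_grip','tray_slot')
a=cv2.imread('pics/wA.png');b=cv2.imread('pics/wB.png')
cv2.imwrite('pics/w2.png',cv2.resize(np.vstack([a,b]),(400*1,600)) if 0 else cv2.resize(np.hstack([a,b]),(800,300)))
print(telemetry.current_t())
E
```

```text
[0.479 0.289 0.575] [ 0.08 -0.22 -0.97] 267.7374396061606 [ 0.3   0.19  1.17  0.    1.78 -0.03]
wrist nest [([0.4497, 0.2324, 0.0672], 0.67)]
wrist t_bar [([0.5717, 0.2241, 0.0986], 0.63)]
wrist shaker [([0.4496, 0.2271, -0.0019], 0.71)]
reg 0.58 280 ((292.286865234375, 176.65573120117188), (34.313880920410156, 8.834545135498047), 39.80556869506836)
[ 0.525 -0.176  0.575] [-0.08 -0.22 -0.97] 267.7374396061606 [-0.57  0.2   1.15  0.    1.79 -0.21]
wrist tray [([0.4683, -0.2217, 0.0023], 0.74)]
wrist tray_grip [([0.4739, -0.229, 0.0967], 0.65)]
wrist tray_slot [([0.5862, -0.2751, 0.0185], 0.9), ([0.7607, -0.2343, -0.0013], 0.19)]
5.7417
```

View pics/wA.png

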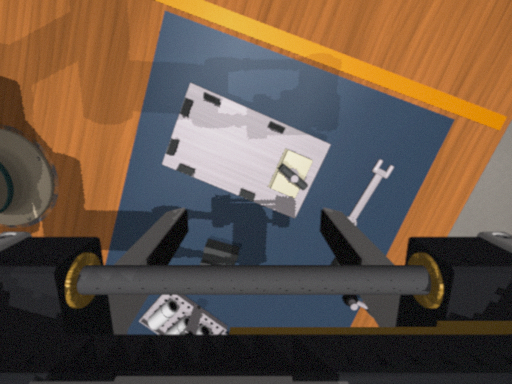

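View pics/wB.png

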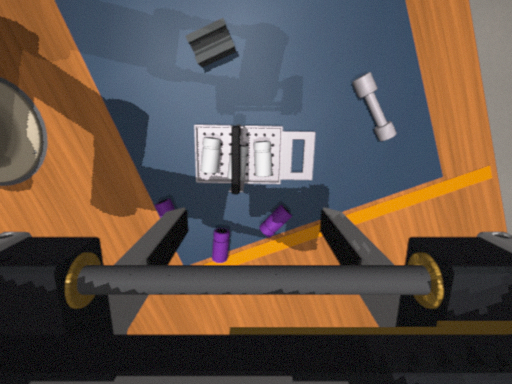

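The wrist view of the shaker shows the deck with corners near (190,84), (330,145), (296,216) and (163,164), and the T-bar at (292,177). The wrist view of the tray shows the handle at column 237, two sleeves visible beside it, and the lug's slot at (298,156). I'll fit the deck and bar outlines next.

```bash
cat >> h.py <<'E'
def rect(pix,k,z):
    """min-area rectangle of a pixel mask back-projected on height z: centre, (long,short), direction of long side"""
    c=max(cv2.findContours(pix.astype(np.uint8),cv2.RETR_EXTERNAL,cv2.CHAIN_APPROX_NONE)[0],key=cv2.contourArea)[:,0]
    P=back(c,k,z)[:,:2]
    b=cv2.boxPoints(cv2.minAreaRect((P*1000).astype(np.float32)))/1000
    e=[b[1]-b[0],b[2]-b[1]]; n=[np.linalg.norm(v) for v in e]; i=int(np.argmax(n)); v=e[i]
    a=np.arctan2(v[1],v[0]); a=(a+np.pi/2)%np.pi-np.pi/2
    return b.mean(0),np.array([n[i],n[1-i]]),a
def white(c,im,k,P,z):
    """bright blob containing world point P (height z)"""
    hsv=cv2.cvtColor(im,cv2.COLOR_RGB2HSV); m=((hsv[...,2]>120)&(hsv[...,1]<60)).astype(np.uint8)
    m=cv2.morphologyEx(m,cv2.MORPH_OPEN,np.ones((3,3)))
    l=cv2.connectedComponents(m)[1]; u=proj([[*P,z]],k)[0].round().astype(int)
    return (l==l[u[1],u[0]])&(l>0)
E
python3 - <<'E'
from h import *
for c,f,kf in (('top','top0.png',None),('wrist','wA.png','wA.npy'),('scene','scene0.png',None)):
    k=vision.get_calibration(c) if kf is None else np.load('pics/'+kf,allow_pickle=True).item()
    im=cv2.cvtColor(cv2.imread('pics/'+f),cv2.COLOR_BGR2RGB)
    m=white(c,im,k,(.46,.232),.07); C,n,a=rect(m,k,.07)
    print(c,m.sum(),np.round(C,4),np.round(n,4),round(a,3),'nest',np.round(C-.03*np.array([np.cos(a),np.sin(a)]),4))
    hsv=cv2.cvtColor(im,cv2.COLOR_RGB2HSV)
    # dark T-bar: dark pixels near it
    u=proj([[.573,.223,.11]],k)[0]; yy,xx=np.mgrid[:384,:512]; s=.05*k['fx']/np.linalg.norm(np.array(k['position'])-[.573,.223,.11])
    d=((hsv[...,2]<100)&(np.hypot(xx-u[0],yy-u[1])<s)).astype(np.uint8)
    C,n,a=rect(d,k,.113); print('  bar',d.sum(),np.round(C,4),np.round(n,4),round(a,3))
k=np.load('pics/wB.npy',allow_pickle=True).item(); im=cv2.cvtColor(cv2.imread('pics/wB.png'),cv2.COLOR_BGR2RGB)
for P in ((.586,-.31),(.61,-.28)):
    pass
k2=vision.get_calibration('top'); im2=cv2.cvtColor(cv2.imread('pics/top0.png'),cv2.COLOR_BGR2RGB)
for kk,ii in ((k,im),(k2,im2)):
    hsv=cv2.cvtColor(ii,cv2.COLOR_RGB2HSV); u=proj([[.48,-.23,.015]],kk)[0]; yy,xx=np.mgrid[:384,:512]
    s=.2*kk['fx']/np.linalg.norm(np.array(kk['position'])-[.48,-.23,0])
    m=((hsv[...,2]>120)&(hsv[...,1]<60)&(np.hypot(xx-u[0],yy-u[1])<s)).astype(np.uint8)
    m=cv2.morphologyEx(m,cv2.MORPH_CLOSE,np.ones((15,15))); C,n,a=rect(m,kk,.015)
    print('tray',np.round(C,4),np.round(n,4),round(a,3),'origin',np.round(C-.0335*np.array([np.cos(a),np.sin(a)]),4))
    d=((hsv[...,2]<60)&(np.hypot(xx-u[0],yy-u[1])<s*.5)).astype(np.uint8); C,n,a=rect(d,kk,.107); print('handle',np.round(C,4),np.round(n,4),round(a,3))
E
```

```text
top 5013 [0.481  0.2283] [0.2851 0.1667] -0.069 nest [0.451  0.2304]
  bar 77 [0.5713 0.215 ] [0.0541 0.0138] -0.379
wrist 11411 [0.4826 0.2281] [0.2822 0.1623] -0.07 nest [0.4527 0.2302]
  bar 190 [0.559  0.2289] [0.0291 0.0136] -0.438
scene 4030 [0.481  0.2286] [0.2822 0.1634] -0.072 nest [0.4511 0.2307]
  bar 223 [0.5805 0.2089] [0.0686 0.0272] -0.383
tray [ 0.4993 -0.2472] [0.2521 0.1408] -0.368 origin [ 0.468  -0.2351]
handle [ 0.4725 -0.2274] [0.1185 0.0173] 1.192
tray [ 0.4978 -0.2442] [0.2533 0.1386] -0.383 origin [ 0.4668 -0.2317]
handle [ 0.4681 -0.2246] [0.1204 0.0191] 1.199
```

Run:
```python
from h import *
gripper_to(.05,30)
r.move_to([.5752,.2218,.25],q(np.pi-.43)); r.hold(.2)
k=vision.get_calibration('wrist'); np.save('pics/wC.npy',k,allow_pickle=True)
im=snap('wrist','wC.png'); marks('wrist','t_bar','nest')
L=np.array([np.cos(-.43),np.sin(-.43),0])*.03; C=np.array([.5752,.2218,.116])
print(proj([C,C+L,C-L],k).round(1),np.round(telemetry.current_joints(),2),telemetry.current_t())
```

```text
wrist t_bar [([0.5717, 0.2229, 0.1002], 0.88)]
wrist nest []
[[254.2 182.9]
 [254.2 208.7]
 [254.2 155.9]] [ 0.25  0.33  1.38 -0.    1.43 -0.89] 8.725
```

View pics/wC.png

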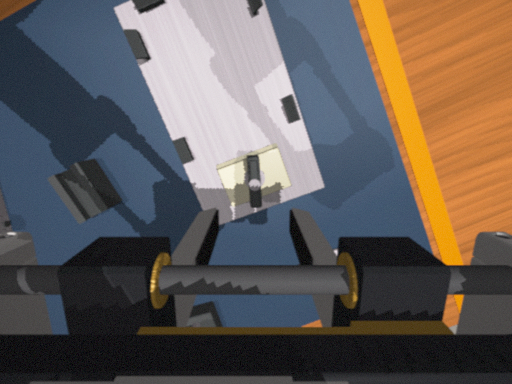

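The bar runs vertically in this picture, from (252,155) to (255,208), and sits centred between the fingers. I'll grip it and turn it into line with the slot.

Run:
```python
from h import *
a0=np.pi-.43
print(r.move_l([.5752,.2218,.114],vel=.1,guard=8)); gripper_to(0,25)
print('open',telemetry.current_opening(),telemetry.current_finger_force(),np.round(telemetry.current_wrist_force(),1))
for a in np.linspace(a0,1.50,4)[1:]: r.move_to([.5752,.2218,.114],q(a))
r.hold(.2);print(np.round(telemetry.current_wrist_force(),1),np.round(telemetry.current_torque(),2))
gripper_to(.05); print(np.round(telemetry.current_ee_pos(),4))
r.move_l([.5752,.2218,.25]); 
k=vision.get_calibration('wrist'); np.save('pics/wD.npy',k,allow_pickle=True)
snap('wrist','wD.png'); marks('wrist','t_bar');print(telemetry.current_t())
C=np.array([.5752,.2218,.116]);L=np.array([np.cos(1.5),np.sin(1.5),0])*.03;print(proj([C,C+L,C-L],k).round(1))
```

```text
False
open 0.014215784069640499 24.460847675800323 [ 0.1 -0.3 -0.1]
[ 0.7 -1.2 -0.2] [-0.27 -0.11 -0.  ]
[0.5752 0.2218 0.114 ]
wrist t_bar [([0.5763, 0.2226, 0.0995], 0.72)]
14.4
[[253.5 184.3]
 [253.6 157.2]
 [253.5 210.1]]
```

View pics/wD.png

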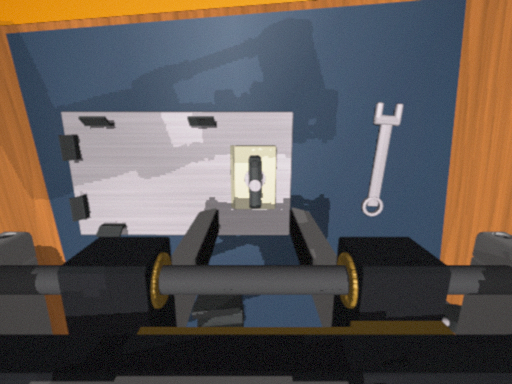

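The bar is now parallel to the deck's end edge, from (255,155) to (255,208). Next I'll grasp the tray and lift it a little.

Run:
```python
from h import *
x,y=.470,-.2265; a=1.195
gripper_to(.07)
r.move_to([x,y,.22],q(a)); 
print(r.move_l([x,y,.101],vel=.12,guard=6)); f0=np.array(telemetry.current_wrist_force())
gripper_to(0,60)
print('open',telemetry.current_opening(),telemetry.current_finger_force(),np.round(telemetry.current_wrist_force()-f0,1))
r.move_l([x,y,.112],vel=.03); r.hold(.3)
print(np.round(telemetry.current_wrist_force()-f0,1),np.round(telemetry.current_torque(),2))
k=vision.get_calibration('wrist'); np.save('pics/wE.npy',k,allow_pickle=True); snap('wrist','wE.png'); marks('wrist','tray','tray_slot','tray_grip')
snap('scene','sE.png'); marks('scene','tray','tray_slot','tray_grip')
snap('top','tE.png'); marks('top','tray','tray_slot','tray_grip'); print(telemetry.current_t(),np.round(telemetry.current_ee_pos(),4))
a=cv2.imread('pics/sE.png')[150:340,110:300]; b=cv2.imread('pics/wE.png')
cv2.imwrite('pics/E.png',np.hstack([cv2.resize(a,(400,400)),cv2.resize(b,(400,400))]))
```

```text
False
open 0.01566243284355653 59.99941885471344 [0.4 0.  0.1]
[-0.1  0.1 -6.8] [-0.01  0.11 -0.01]
wrist tray [([0.4712, -0.2229, 0.0104], 0.74)]
wrist tray_slot [([0.5827, -0.2769, 0.0256], 0.56)]
wrist tray_grip [([0.4759, -0.2306, 0.1076], 0.58)]
scene tray [([0.4707, -0.2302, 0.0124], 0.77)]
scene tray_slot [([0.5866, -0.2777, 0.0248], 0.98)]
scene tray_grip [([0.4717, -0.2267, 0.1097], 0.89)]
top tray [([0.4696, -0.2231, 0.016], 0.75)]
top tray_slot [([0.5845, -0.2694, 0.0226], 0.7)]
top tray_grip [([0.4686, -0.2275, 0.1054], 0.77)]
20.0583 [ 0.47   -0.2265  0.112 ]
```

View pics/E.png

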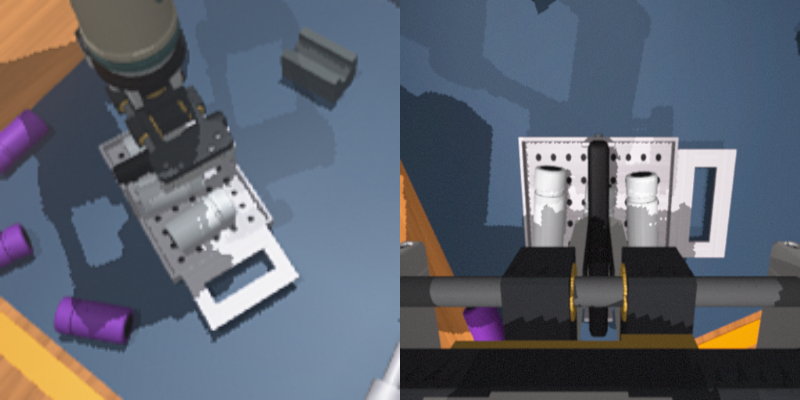

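The tray is held clear of the bench at about 0.69 kg and level. In the wrist crop the far rim is at row 137, with its corners at columns 519 and 678, and the slot is at (704,205). I'll check the tray's offset along the handle from these before carrying it.

Run:
```python
from h import *
k=np.load('pics/wE.npy',allow_pickle=True).item()
im=cv2.imread('pics/wE.png')
t=-.3758; M=np.array([[np.cos(t),-np.sin(t)],[np.sin(t),np.cos(t)]]); o=np.array([.470,-.2265])
def loc(px,z): return ((back(px,k,z)[:,:2]-o)@M).round(4)
s=np.array([1.28,.96])
print('rim (+-.09,.06)',loc((np.array([[519,137],[678,137]])-[400,0])*s,.026).tolist())
hsv=cv2.cvtColor(im,cv2.COLOR_BGR2HSV); w=((hsv[...,2]>110)&(hsv[...,1]<70))
# rim edge rows at columns
for c in (170,200,290,320): print(c,loc([[c,np.where(w[:,c])[0].min()]],.026)[0])
# lug outer edge and slot along mid row of slot
row=205*.96; cs=np.where(w[int(row),350:470])[0]+350; br=np.where(np.diff(cs)>3)[0]
ed=[cs[0],*sum([[cs[i],cs[i+1]] for i in br],[]),cs[-1]]; print([ (int(e),loc([[e,row]],.026)[0].tolist()) for e in ed])
col=int((704-400)*1.28); rs=np.where(w[100:260,col])[0]+100; br=np.where(np.diff(rs)>3)[0]
print([ (int(e),loc([[col,e]],.026)[0].tolist()) for e in [rs[0],*sum([[rs[i],rs[i+1]] for i in br],[]),rs[-1]]])
```

```text
rim (+-.09,.06) [[-0.0886, 0.0593], [0.091, 0.0595]]
170 [-0.0729  0.0597]
200 [-0.0465  0.0598]
290 [0.0329 0.0599]
320 [0.0593 0.0599]
[(350, [0.0909, -0.0003]), (374, [0.1134, -0.0003]), (400, [0.1376, -0.0003]), (423, [0.1591, -0.0003])]
[(142, [0.1213, 0.0503]), (160, [0.1232, 0.0343]), (232, [0.1316, -0.0356]), (247, [0.1335, -0.0513])]
```

Run:
```python
from h import *
x,y=.470,-.2265; X,Y=.4515,.2305; a=1.5
f=lambda: np.round(telemetry.current_wrist_force(),1)
r.move_l([x,y,.26],vel=.06)
r.move_l([X,Y,.26],rot=q(a),vel=.11); r.hold(.4)
print(f(),telemetry.current_t(),telemetry.current_opening())
r.move_l([X,Y,.225],vel=.05); r.hold(.3)
k=vision.get_calibration('wrist'); np.save('pics/wF.npy',k,allow_pickle=True); snap('wrist','wF.png')
snap('scene','sF.png')
C=np.array([.5752,.2218,.116]);L=np.array([np.cos(1.5),np.sin(1.5),0])*.03;print(proj([C,C+L,C-L],k).round(1))
print(f(),telemetry.current_t(),np.round(telemetry.current_ee_pos(),4))
p=cv2.imread('pics/sF.png')[30:180,220:400]; b=cv2.imread('pics/wF.png')
cv2.imwrite('pics/F.png',np.hstack([cv2.resize(p,(400,400)),b[60:260,200:400].repeat(2,0).repeat(2,1)]))
```

```text
[ 0.3  0.1 -7. ] 27.3833 0.015205315442767231
[[374.2 189.9]
 [377.5 160.7]
 [371.2 217.7]]
[-0.1  0.6 -6.7] 28.6333 [0.4516 0.2305 0.2252]
```

View pics/F.png

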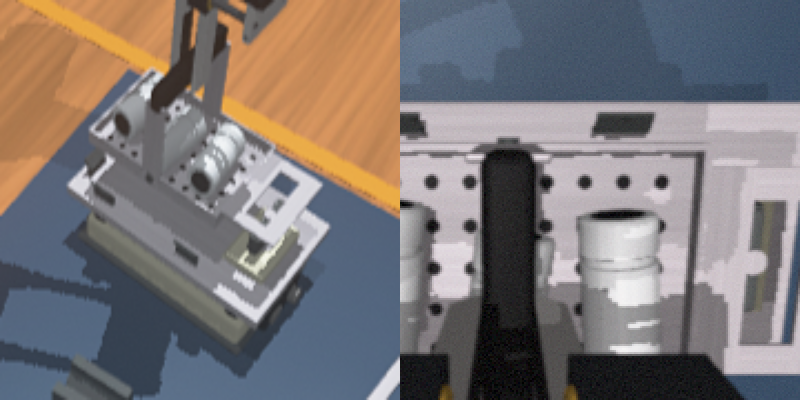

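The scene crop shows the tray level over the deck. The T-bar lies under the slot at about (757,262) in the wrist crop, within a few mm of where I predicted, and all the sleeves are in the tray. I'll lower it under guard.

Run:
```python
from h import *
X,Y=.4515,.2305
f=lambda: np.round(telemetry.current_wrist_force(),1)
r.move_l([X,Y,.192],vel=.05,guard=5); print(np.round(telemetry.current_ee_pos(),4),f())
for z in (.182,.170):
    g=r.move_l([X,Y,z],vel=.025,guard=4); print(g,np.round(telemetry.current_ee_pos(),4),f())
    if g: break
marksz=telemetry.current_ee_pos()[2]
snap('wrist'); marks('wrist','tray','tray_slot','tray_grip'); snap('scene'); marks('scene','tray','tray_slot'); print(telemetry.current_t(),np.round(telemetry.current_torque(),2))
```

```text
[0.4518 0.2306 0.1922] [ 0.3  0.2 -6.6]
False [0.4514 0.2305 0.1819] [-0.3  0.6 -6.4]
True [0.4514 0.2305 0.171 ] [ 0.2 -0.4  5.2]
wrist tray [([0.4498, 0.2331, 0.0709], 0.71)]
wrist tray_slot []
wrist tray_grip [([0.4576, 0.2296, 0.166], 0.82), ([0.3917, 0.2332, 0.0925], 0.43)]
scene tray [([0.4538, 0.2274, 0.0709], 0.56), ([0.5002, -0.0133, 0.0004], 0.55), ([0.5028, 0.2225, 0.0952], 0.52)]
scene tray_slot [([0.574, 0.2213, 0.0867], 0.81)]
30.8 [-0.03 -0.01 -0.  ]
```

Run:
```python
from h import *
X,Y=.4515,.2305
r.move_l([X,Y,.1705],vel=.02,guard=10)
gripper_to(.04); r.hold(.2)
r.move_l([X,Y,.27],vel=.12)
gripper_to(.034,25)
r.move_to([.5752,.2218,.27],q(1.5)); r.hold(.2)
k=vision.get_calibration('wrist'); snap('wrist','wG.png'); marks('wrist','tray','t_bar','tray_slot')
snap('scene','sG.png'); marks('scene','tray','tray_slot','t_bar');print(telemetry.current_t())
p=cv2.imread('pics/sG.png')[30:180,220:400]; b=cv2.imread('pics/wG.png')
cv2.imwrite('pics/G.png',np.hstack([cv2.resize(p,(400,400)),b[60:260,80:330].repeat(2,0)[:, :].repeat(2,1)[:400,:400] if 0 else cv2.resize(b[60:260,100:300],(400,400))]))
u=np.array([np.cos(-.07),np.sin(-.07)]);v=np.array([-u[1],u[0]])
for n,(x,y,z) in {'rim':(-.09,.06,.015),'rim2':(.09,.06,.015),'lug':(.157,.05,.015),'lug2':(.157,-.05,.015)}.items():
    P=proj([[*(np.array([X,Y])+x*u+y*v),.07+z]],k)[0]; print(n,P.round(1),((P-[100,60])*2+[400,0]).round())
```

```text
wrist tray [([0.4505, 0.2362, 0.0692], 0.61)]
wrist t_bar [([0.4517, 0.2349, 0.0705], 0.74), ([0.5714, 0.2243, 0.0998], 0.66)]
wrist tray_slot [([0.572, 0.2213, 0.0835], 0.85)]
scene tray [([0.4525, 0.2275, 0.0701], 0.92), ([0.3941, 0.2349, 0.0926], 0.45)]
scene tray_slot [([0.5761, 0.219, 0.0852], 0.57)]
scene t_bar [([0.5777, 0.2208, 0.1031], 0.7)]
34.35
rim [ 81.9 127.9] [364. 136.]
rim2 [226.7 128.1] [653. 136.]
lug [280.3 136.3] [761. 153.]
lug2 [278.5 212.1] [757. 304.]
```

View pics/G.png

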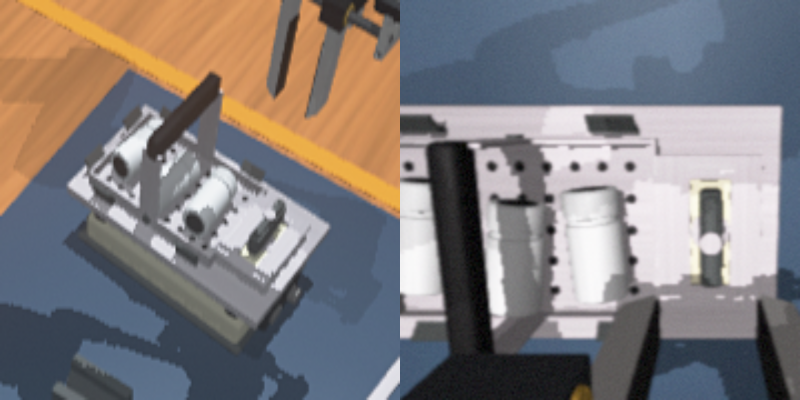

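The tray lies flat between the guides with the T-bar centred up through the slot at (711,237), and all three sleeves are in it. Now I'll lock it.

Run:
```python
from h import *
p=[.5752,.2218,.1145]
print(r.move_l(p,vel=.1,guard=6),np.round(telemetry.current_ee_pos(),4)); gripper_to(0,25)
print('open',telemetry.current_opening(),np.round(telemetry.current_wrist_force(),1))
for a in np.linspace(1.5,np.pi-.07,5)[1:]: r.move_to(p,q(a))
r.hold(.2); print(np.round(telemetry.current_wrist_force(),1),np.round(telemetry.current_joints(),2))
gripper_to(.04); r.move_l([*p[:2],.27],vel=.12); r.hold(.3)
snap('wrist','wH.png'); marks('wrist','tray','t_bar'); snap('scene','sH.png'); marks('scene','tray','t_bar')
c=cv2.imread('pics/sH.png')[30:180,220:400]; b=cv2.imread('pics/wH.png')
cv2.imwrite('pics/H.png',np.hstack([cv2.resize(c,(400,400)),cv2.resize(b,(400,400))])); print(telemetry.current_t())
```

```text
False [0.5757 0.2219 0.1152]
open 0.014054701634729976 [0.1 0.8 0.9]
[-1.2 -1.   5.6] [ 0.26  0.42  1.59 -0.    1.14 -1.24]
wrist tray [([0.4515, 0.2343, 0.0725], 0.66)]
wrist t_bar [([0.57, 0.2231, 0.0997], 0.62), ([0.5726, 0.2184, 0.0833], 0.41)]
scene tray [([0.4535, 0.2261, 0.0689], 0.95)]
scene t_bar [([0.5772, 0.2175, 0.1013], 0.55)]
41.2333
```

View pics/H.png

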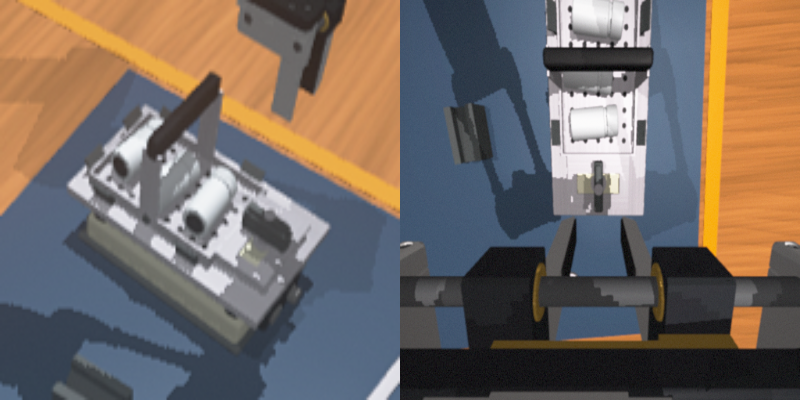

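The bar is crosswise over the lug at (597,187), the tray is flat, the sleeves are inside and the gripper is clear.

```bash
python3 -c "
from h import *
print(r.sign_off())"
```

```text
the job is handed in; nothing more can be done
None
```

The job is handed in at about 41 s on the robot's clock: in the last pictures the tray lay flat between the guides with all three sleeves in it, the T-bar stood crosswise over the lug and the gripper was clear; no verdict was returned.

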